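Draw up the panel clamp and lock it with its retaining pin

TASK

Clamp the freshly painted panel in its holder: pull the holder's sprung draw bar out by its black grip until the red line on the bar comes out level with the bracket's front edge, then take the red-headed steel pin from the brush rack and push it down through the bracket and the bar's red-line hole until its head is fully home on the bracket. Never pull the bar beyond 80 mm, let nothing touch the wet panel, and leave the brushes in the rack and the two paint bottles standing where they are.

Things in the scene. Friction and masses are not known exactly. Their poses are not given: they have to be found in the camera images.
- holder: Fixed panel holder; origin on the table below the pin hole, -x is the pull-out direction of the bar. Aluminium bracket 50 (x) by 90 (y) mm, top at 80 mm: upper plate 64 to 80 mm high, lower plate 18 to 34 mm, each with a vertical 17 mm through hole at x = y = 0; the 40 mm wide draw bar runs between them. Plywood bed, 130 mm wide, x 26 to 181 mm, carries the panel.
- bracket_hole (a point): Centre of the mouth of the pin hole, on the bracket's upper face, 80 mm above the table.
- slide (a joint): Draw bar's pull-out towards the holder's -x, m (0 to 0.09). A 30 N/m spring pulls it back, a 5 N friction brake holds it where released. At 0.070 the red line's hole is in line with the bracket's, the red line across the bar (hidden before) is at the bracket's front edge (x = -25 mm) and the jaw meets the panel. At 0.035 the yellow line's hole, the wrong one, is in line.
- slide_grip (a point): Centre of the top of the bar's black grip block, 98 mm above the table; the block is 22 mm along the pull direction, 50 mm across and 40 mm tall (58 to 98 mm high). It moves with the bar and stands 90 mm plus the joint value in front of the bracket hole.
- red_hole (a point): Centre of the red-line hole (17 mm, vertical, through the 16 mm thick bar) at the bar's upper face, 58 mm above the table. Moves with the bar; hidden under the panel, then in the bracket.
- panel: Cream wooden panel with wet painted pink flowers, 120 by 115 by 12 mm, lying on the holder's bed (top face 80 mm high), from x = 27 to 147 mm in the holder's frame. Same origin and axes as the holder. Fixed; must not be touched.
- pin: Loose retaining pin, 117 mm long, upright in one of the rack's holes. Origin at the centre of its lower tip, z along it to the head. Steel shank 14 mm in diameter, 72 mm long, its last 12 mm tapering to 6 mm; red cylindrical head 32 mm in diameter, 45 mm tall (z 72 to 117 mm). About 0.12 kg.
- pin_seat (a point): Centre of the underside of the pin's head, 72 mm above its tip, where the shank meets the head.
- rack: Fixed wooden brush rack 200 (x) by 60 (y) mm, top 85 mm high, origin on the table below its centre. Three 18 mm through holes at x = -62, 0 and 62 mm hold the pin and two brushes in any order; their heads rest on the top. Stands left or right of the holder.
- brush_a: Stencil brush with dark wooden handle, upright in the rack: brass ferrule 30 mm in diameter resting on the rack, bristles up to 147 mm above the table. Origin at the lower end of its handle.
- brush_b: Stencil brush with blue handle, otherwise the same as brush_a.
- bottle_green: Green paint bottle, 34 mm in diameter, 95 mm tall, standing loose beside the draw bar. Origin at the centre of its underside.
- bottle_gold: Gold paint bottle, same size, on the other side of the draw bar. Origin at the centre of its underside.
- tub: Fixed blue brush-washing tub, 150 (x) by 110 (y) by 75 mm tall, open above, on the side of the holder away from the rack. Origin at the centre of its underside.

How it is judged:
By the outcome, as a careful person would: the job done as asked, in the order asked, and still so for the second after the job is handed in, with the robot touching nothing.
It also fails if it takes over 59 s, if anything falls off the work surface, if the arm or the gripper's body presses on something with over 40 N, if the wrist force passes 120 N, or if a joint passes its speed limit or range.

ROBOT

A 6-joint arm with a two-finger parallel gripper is mounted at the origin on the work surface. World frame = base frame: x ahead of the robot, y to its left, z up, the work surface at z = 0. Lengths are in m, angles in degrees, forces in N, time in s.
With the tool pointing down it reaches from about 0.35 to 0.875 m from the base axis. Payload 4.2 kg.
Tool frame: the origin (TCP) lies midway between the tips of the shut fingers; the grasp point (between the pads) lies 19 mm behind it; z points along the fingers, y is the line along which they close (so a half turn about z gives the same grasp; the last joint's range is limited). The gripper opens to 87 mm and grips with 3 to 60 N. Pads are 19 mm wide; open, the fingers measure 117 mm over their backs; the gripper's body (75 mm by 190 mm) begins 51 mm behind the grasp point.
Start: joints at [90.218, 22.042, 0.453, 0, -68.411, -14.817], TCP at [0.158, 0.605, 0.193] pointing down, gripper open.
Joint ranges: [-179.83, 179.83], [-69.29, 118.12], [-61.27, 80.66], [-181.25, 117.63], [-171.15, -9.14], [-177.46, 177.46]. Speed limits (degrees/s): [159.86, 159.86, 180, 180, 180, 180].

INTERFACE

Orientations are given as a 3x3 rotation matrix whose columns are the frame's x, y, z axes.
In Python, from station import sense, capture, finish_job, silhouettes, landmark_of gives the robot as it stands.
- The arm moves only by the tool step_arm, never from a script. Its arguments are lists of equal length, an entry for each row: "linear": the shift along the tool's x, y, z in mm, a list of three; "delta_rot": the turn, a rotation vector about the tool's x, y, z in rad, a list of three; "grip": the finger opening in mm, from 0 to 87. A call has 1 to 10 rows; each row shifts and turns the commanded pose from where the row before left it, along the tool's axes as they then stand; what a row does not reach is not made up. A row lasts 1/8 s, in which the tool goes at most 62.5 mm and 10.7 degrees, less where a joint would pass 70% of its speed; a pose out of reach is approached as far as the arm can. A call with a gripper value outside its range is refused whole. The fingers move at their own pace and stop on an object; the grip force is fixed at half the most. Time passes only in rows, so rows that do not move let the fingers close. It gives the time, the measured TCP pose, the force, the opening and the grip force at its end, in the units of the state.
- sense(): the state, without advancing time (a new reading comes with each control period).
- capture(name): name is "scene" or "side" or "wrist"; returns a dict with "img" (420x560x3 uint8, red, green, blue), "fx", "fy", "cx", "cy" (pixels), "world_to_cam" (4x4, takes a point from world to camera coordinates); the wrist camera has in their place "mount" (4x4, takes a point from camera to tool coordinates, whose origin is the TCP and whose axes are the flange's). Camera axes: x right, y up, looking along -z (the intrinsics and any distortion apply to the point x, -y, -z); pixel columns grow to the right and rows downward; lengths in m; the calibration is good to about 2 mm. A picture is of the moment at which its call begins: read the wrist's pose just before it. There is no depth.
- finish_job(): hands the job in; it is judged then, once.
Trained networks look in the newest picture that a camera, given by its name, has taken for a name from the list of things; names that differ only in an ending like _2 or _b are one class to them, and where a whole thing is asked for, a point or a joint stands for the part that bears it (a point fixed in the world has none). Each returns a list of dicts, best first, with "score" (0 to 1); they miss things now and then, are a little off and sometimes report something else, mostly with a low value. They report only what shows in the picture. A call takes as long as a camera call.
- silhouettes(camera, label): "mask" (420x560 bool, what is visible of it) and "point" ([column, row] in pixels, amid what is visible of it).
- landmark_of(camera, label): "point" ([column, row] in pixels: a listed point, or the origin of a listed thing).
The state is a dict: "time_s": time; "joints": joint angles; "joint_velocities": joint speeds; "effort": joint torques, N m; "tcp_pos": TCP position; "ee_rot": TCP orientation; "wrist_force": force on the tool from outside, world axes, zero at the start; "moment": the same for the moment, N m; "gripper_width": opening from 0.0 (shut) to 1.0 (fully open); "gripper_force": force on a finger pad.
Only numpy, scipy, OpenCV 4.12 (cv2) and the standard library are available. Lean on these libraries where they do the work, as an engineer would, in place of code of your own. Each camera call takes 0.05 s, during which the arm holds its last target. There are 200 camera calls.

## Working session

There is one attempt and no reset: what is moved stays moved. The work goes in short steps, Python scripts to look and compute and a tool call to move; the robot and the scene stay as the last step left them, time stands still between calls to the robot, and variables do not carry over. Pictures are saved under pics/ and viewed, at most 10 in all, crops included, and the job is handed in when it is done.

Besides the shell and the picture viewer there is one more tool, called after ">>>" by a JSON object that holds its "op" and its "data". step_arm: Moves the arm, as the interface text tells. Its arguments: {"type":"object","properties":{"linear":{"type":"array"},"delta_rot":{"type":"array"},"grip":{"type":"array"}},"required":["linear","delta_rot","grip"]}

```bash
mkdir -p pics; cat > h.py <<'E'
import numpy as np, cv2
from station import sense, capture, silhouettes, landmark_of
def ray(c, uv):
    u,v=uv
    d=np.array([(u-c['cx'])/c['fx'],-(v-c['cy'])/c['fy'],-1.])
    if 'world_to_cam' in c: M=np.linalg.inv(np.array(c['world_to_cam']))
    else: M=c['tool']@np.array(c['mount'])
    d=M[:3,:3]@d
    return M[:3,3],d/np.linalg.norm(d)
def atz(c,uv,z):
    o,d=ray(c,uv); return o+d*(z-o[2])/d[2]
def tri(rs):
    A=0;b=0
    for o,d in rs:
        P=np.eye(3)-np.outer(d,d);A=A+P;b=b+P@o
    p=np.linalg.solve(A,b)
    return p,[round(1000*np.linalg.norm((np.eye(3)-np.outer(d,d))@(p-o)),1) for o,d in rs]
def cap(n):
    s=sense();c=capture(n)
    T=np.eye(4);T[:3,:3]=np.array(s['ee_rot']);T[:3,3]=s['tcp_pos'];c['tool']=T
    return c
def save(c,f): cv2.imwrite('pics/'+f,cv2.cvtColor(c['img'],cv2.COLOR_RGB2BGR))
E
cat > a.py <<'E'
from h import *
np.set_printoptions(precision=3,suppress=True)
s=sense();print({k:s[k] for k in('time_s','tcp_pos','ee_rot','wrist_force','gripper_width')})
C={n:cap(n) for n in('scene','side','wrist')}
print([k for k in C['scene']], {k:C['scene'][k] for k in C['scene'] if 'dist' in k})
ims=np.hstack([cv2.resize(C[n]['img'],None,fx=1,fy=1) for n in('scene','side')])
save(C['scene'],'scene.png');save(C['side'],'side.png')
for l,z in (('holder',0),('bracket_hole',.08),('slide_grip',.098),('pin',.013),('pin_seat',.085),('rack',0),('brush_a',.013),('bottle_green',0),('bottle_gold',0),('tub',0)):
    rs=[]
    for n in C:
        L=landmark_of(n,l)[:2]
        print(l,n,[(np.round(x['point']),round(x['score'],2),atz(C[n],x['point'],z)) for x in L])
        if L and L[0]['score']>.4: rs.append(ray(C[n],L[0]['point']))
    if len(rs)>1: print('   TRI',*tri(rs))
E
python3 a.py
```

```text
{'time_s': 0.0, 'tcp_pos': array([0.157, 0.604, 0.192]), 'ee_rot': array([[ 0.968, -0.252, -0.001],
       [-0.252, -0.968, -0.002],
       [ 0.   ,  0.002, -1.   ]]), 'wrist_force': array([-0.415, -0.426, -0.127]), 'gripper_width': 0.9999546679141891}
['img', 'fx', 'fy', 'cx', 'cy', 'world_to_cam', 'tool'] {}
holder scene [(array([250., 233.]), 0.82, array([ 0.61 , -0.071,  0.   ]))]
holder side [(array([307., 275.]), 0.8, array([ 0.607, -0.077,  0.   ]))]
holder wrist []
   TRI [ 0.607 -0.074 -0.003] [np.float64(0.7), np.float64(0.7)]
bracket_hole scene [(array([246., 206.]), 0.73, array([ 0.605, -0.079,  0.08 ]))]
bracket_hole side [(array([311., 250.]), 0.83, array([ 0.617, -0.075,  0.08 ]))]
bracket_hole wrist []
   TRI [ 0.614 -0.076  0.084] [np.float64(2.7), np.float64(2.7)]
slide_grip scene [(array([245., 178.]), 0.66, array([ 0.509, -0.131,  0.098]))]
slide_grip side [(array([277., 266.]), 0.76, array([ 0.52 , -0.117,  0.098]))]
slide_grip wrist []
   TRI [ 0.518 -0.125  0.105] [np.float64(0.7), np.float64(0.7)]
pin scene []
pin side []
pin wrist []
pin_seat scene [(array([1
[... 933 characters left out ...]
5 -0.046 -0.008] [np.float64(4.2), np.float64(4.2)]
bottle_gold scene [(array([226., 217.]), 0.67, array([ 0.572, -0.167,  0.   ])), (array([171., 169.]), 0.58, array([ 0.393, -0.485,  0.   ]))]
bottle_gold side [(array([311., 252.]), 0.75, array([ 0.645, -0.001,  0.   ])), (array([319., 354.]), 0.59, array([ 0.553, -0.307,  0.   ]))]
bottle_gold wrist []
   TRI [ 0.632 -0.099  0.074] [np.float64(25.0), np.float64(25.0)]
tub scene [(array([419., 244.]), 0.86, array([0.495, 0.341, 0.   ])), (array([249., 231.]), 0.61, array([ 0.605, -0.076,  0.   ]))]
tub side [(array([232., 188.]), 0.86, array([0.513, 0.35 , 0.   ]))]
tub wrist []
   TRI [0.51  0.34  0.009] [np.float64(2.0), np.float64(2.0)]
```

```bash
python3 -c "
import cv2
for n,(x,y) in (('scene',(140,100)),('side',(200,180))):
    i=cv2.imread(f'pics/{n}.png')[y:y+220,x:x+260]; cv2.imwrite(f'pics/{n}_c.png',cv2.resize(i,None,fx=2.7,fy=2.7,interpolation=cv2.INTER_CUBIC))"
```

```text
(no output)
```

View pics/scene_c.png

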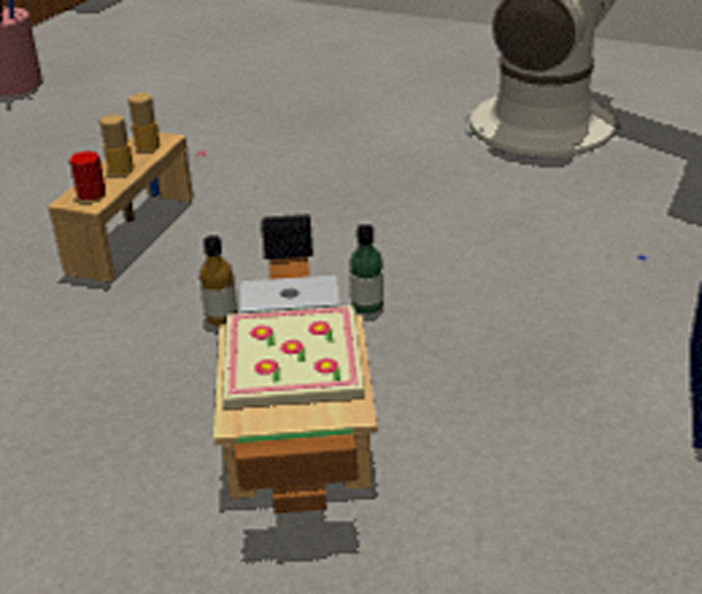

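View pics/side_c.png

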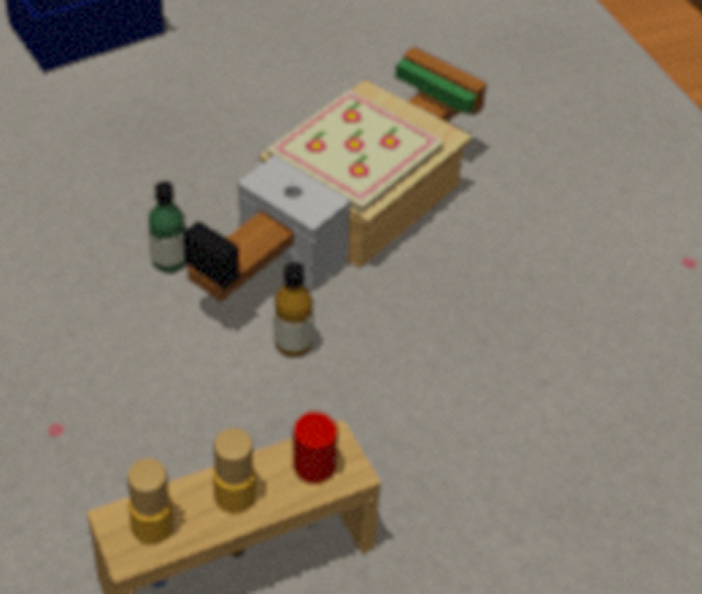

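```bash
cat > b.py <<'E'
from h import *
import sys
np.set_printoptions(precision=3,suppress=True)
for n in sys.argv[1:]:
    c=cap(n)
    for l,z in(('panel',.08),('rack',.085),('slide_grip',.098),('bottle_gold',.0),('bottle_green',.0)):
        for S in silhouettes(n,l)[:1]:
            m=S['mask'].astype(np.uint8);cs=max(cv2.findContours(m,0,1)[0],key=cv2.contourArea)[:,0]
            P=np.array([atz(c,p,z)[:2] for p in cs])
            r=cv2.minAreaRect((P*1000).astype(np.float32))
            print(n,l,round(S['score'],2),S['point'],'rect',np.round(r[0]),np.round(r[1]),round(r[2],1))
            if l=='panel':
                q=cv2.minAreaRect(cs); a=cv2.approxPolyDP(cs,6,True)[:,0]; print([atz(c,p,z)[:2] for p in a])
            if 'bottle' in l:
                b=cs[cs[:,1]>cs[:,1].max()-3].mean(0); print('  base front',atz(c,b,0)[:2], 'cam dir',ray(c,b)[1])
E
python3 b.py scene side
```

```text
scene panel 0.98 [248.5, 231.9] rect [694. -29.] [135. 114.] 29.2
[array([ 0.612, -0.01 ]), array([ 0.668, -0.104]), array([ 0.774, -0.047]), array([0.724, 0.049])]
scene rack 0.88 [180.4, 173.9] rect [ 520. -320.] [305. 133.] 5.7
scene slide_grip 0.69 [251.7, 266.8] rect [837.  47.] [83. 89.] 24.5
scene bottle_gold 0.8 [220.1, 203.2] rect [ 510. -224.] [178.  36.] 34.4
  base front [ 0.582 -0.179] cam dir [-0.673 -0.473 -0.569]
scene bottle_green 0.74 [271.7, 201.6] rect [429. -79.] [178.  32.] 24.6
  base front [ 0.506 -0.043] cam dir [-0.745 -0.346 -0.57 ]
side panel 0.88 [330.7, 236.1] rect [685. -37.] [125. 121.] 29.0
[array([0.706, 0.038]), array([ 0.605, -0.02 ]), array([ 0.663, -0.116]), array([ 0.762, -0.058])]
side rack 0.62 [284.4, 374.9] rect [ 460. -388.] [209. 107.] 5.4
side slide_grip 0.83 [300.5, 267.3] rect [ 530. -138.] [103.  80.] 29.7
side bottle_gold 0.61 [309.7, 298.0] rect [ 588. -139.] [110.  38.] 69.6
  base front [ 0.57  -0.189] cam dir [ 0.223  0.609 -0.761]
side bottle_green 0.58 [260.8, 266.9] rect [511.   2.] [123.  34.] 75.1
  base front [ 0.497 -0.056] cam dir [ 0.152  0.68  -0.717]
```

```bash
cat >> h.py <<'E'
def plan(target, yaw):
    """rotation vector (rad) to make tool point down with y at yaw deg, then shift (mm) in the turned frame"""
    from scipy.spatial.transform import Rotation as R
    s=sense(); A=np.array(s['ee_rot']); y=np.radians(yaw)
    Y=np.array([np.cos(y),np.sin(y),0]); Z=np.array([0,0,-1.]); B=np.c_[np.cross(Y,Z),Y,Z]
    print('rot',np.round(R.from_matrix(A.T@B).as_rotvec(),3),'shift',np.round(1000*B.T@(np.array(target)-s['tcp_pos']),1), 'angle',np.degrees(np.linalg.norm(R.from_matrix(A.T@B).as_rotvec())))
E
python3 -c "
from h import *
c=cap('wrist');print(np.round(c['mount'],3),c['fx'],c['cx'],c['cy']);plan([.53,-.12,.27],-151)"
```

```text
[[ 0.001  0.958  0.286  0.078]
 [ 1.    -0.001 -0.001  0.   ]
 [-0.001  0.286 -0.958 -0.191]
 [ 0.     0.     0.     1.   ]] 330.54144005926986 280.62413841211236 208.18022699924225
rot [-0.    0.    0.81] shift [814.5  25.6 -76.8] angle 46.400608725046126
```

>>> {"op": "step_arm", "data": {"linear": [[0, 0, -10], [0, 0, -10], [0, 0, -10], [0, 0, -10], [0, 0, -10], [58, 2, -3], [58, 2, -3], [58, 2, -3], [58, 2, -3], [58, 2, -3]], "delta_rot": [[0, 0, 0.162], [0, 0, 0.162], [0, 0, 0.162], [0, 0, 0.162], [0, 0, 0.162], [0, 0, 0], [0, 0, 0], [0, 0, 0], [0, 0, 0], [0, 0, 0]], "grip": [87, 87, 87, 87, 87, 87, 87, 87, 87, 87]}}

```text
time_s: 3.55
tcp_pos: [0.2899, 0.3446, 0.2586]
ee_rot: [[0.485, -0.874, 0.001], [-0.874, -0.485, 0.001], [-0.0, -0.001, -1.0]]
wrist_force: [0.7, 0.2, 0.4]
gripper_width: 0.999
gripper_force: 0.0
```

>>> {"op": "step_arm", "data": {"linear": [[58, 2, -1], [58, 2, -1], [58, 2, -1], [58, 2, -1], [58, 2, -1], [58, 2, -1], [58, 2, 0], [58, 2, 0], [58, 2, 0], [0, 0, 0]], "delta_rot": [[0, 0, 0], [0, 0, 0], [0, 0, 0], [0, 0, 0], [0, 0, 0], [0, 0, 0], [0, 0, 0], [0, 0, 0], [0, 0, 0], [0, 0, 0]], "grip": [87, 87, 87, 87, 87, 87, 87, 87, 87, 87]}}

```text
time_s: 4.8
tcp_pos: [0.5273, -0.1221, 0.263]
ee_rot: [[0.48, -0.877, -0.002], [-0.877, -0.48, -0.0], [-0.0, 0.002, -1.0]]
wrist_force: [0.5, 0.8, -0.8]
gripper_width: 0.999
gripper_force: 0.0
```

```bash
cat > w.py <<'E'
from h import *
import sys
np.set_printoptions(precision=4,suppress=True)
c=cap('wrist');save(c,sys.argv[1]);s=sense();print(s['time_s'],s['tcp_pos'],s['wrist_force'])
for l,z in (('holder',0),('bracket_hole',.08),('slide_grip',.098),('red_hole',.058),('pin_seat',.085),('rack',.0)):
    print(l,[(np.round(x['point']),round(x['score'],2),atz(c,x['point'],z)) for x in landmark_of('wrist',l)[:2]])
E
python3 w.py w1.png; python3 b.py wrist|grep -v base
```

```text
4.85 [ 0.5266 -0.1206  0.2633] [-0.5821 -0.1337 -0.3238]
holder [(array([211., 171.]), 0.8, array([ 0.6099, -0.0731,  0.    ]))]
bracket_hole [(array([193., 184.]), 0.69, array([ 0.6136, -0.0701,  0.08  ]))]
slide_grip [(array([289., 185.]), 0.75, array([ 0.518 , -0.1257,  0.098 ]))]
red_hole []
pin_seat []
rack [(array([419.,  20.]), 0.65, array([ 0.4662, -0.3648,  0.    ]))]
wrist panel 0.95 [123.7, 173.6] rect [685. -32.] [122. 114.] 29.2
[array([ 0.764, -0.052]), array([0.71 , 0.046]), array([ 0.607, -0.012]), array([ 0.66 , -0.109])]
wrist rack 0.75 [481.0, 30.1] rect [ 439. -333.] [179.  73.] 29.2
wrist slide_grip 0.82 [44.1, 173.2] rect [773.  18.] [55. 95.] 15.6
wrist bottle_gold 0.82 [273.7, 113.7] rect [ 574. -175.] [37. 37.] 29.2
wrist bottle_green 0.58 [272.2, 229.4] rect [492. -28.] [36. 65.] 25.2
```

View pics/w1.png

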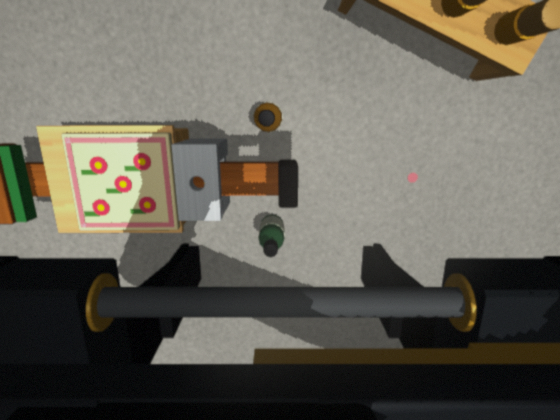

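```bash
cat > g.py <<'E'
from h import *
import sys
np.set_printoptions(precision=4,suppress=True)
I=cv2.cvtColor(cv2.imread('pics/w1.png'),cv2.COLOR_BGR2RGB)
c=cap('wrist');I=c['img']
g=I.max(2)
m=np.zeros_like(g);m[150:215,265:310]=(g[150:215,265:310]<60)
n,l,st,ce=cv2.connectedComponentsWithStats(m);k=1+st[1:,4].argmax();print('black',st[k],ce[k])
x,y,w,h,_=st[k]
for q in ((x,ce[k][1]),(x+w,ce[k][1]),(ce[k][0],y),(ce[k][0],y+h)): print(atz(c,q,.098),atz(c,q,.058))
# hole: not grey (brown or dark) inside bracket
sub=I[172:196,184:212].astype(int); print((sub.sum(2)//3)[::3,::2]);
m=((sub.max(2)-sub.min(2))>30)|(sub.max(2)<90)
n,l,st,ce=cv2.connectedComponentsWithStats(m.astype(np.uint8));k=1+st[1:,4].argmax();p=ce[k]+[184,172];print('hole',st[k],p,atz(c,p,.08))
E
python3 g.py
```

```text
black [279 157  20  47 861] [288.6806 179.8769]
[ 0.5299 -0.1219  0.098 ] [ 0.5261 -0.1146  0.058 ]
[ 0.5107 -0.1326  0.098 ] [ 0.5047 -0.1265  0.058 ]
[ 0.533 -0.149  0.098] [ 0.5295 -0.1447  0.058 ]
[ 0.507  -0.1031  0.098 ] [ 0.5006 -0.0936  0.058 ]
[[126 122 122 123 121 106  95  94 107 118 120 125 121 123]
 [124 122 123 116  78  52  48  44  47  58 101 120 123 123]
 [124 119 120  98  54  51  50  52  52  49  63 112 121 121]
 [122 119 119 101  60  56  54  54  54  51  62 110 123 122]
 [123 122 120 120  92  63  61  62  58  62  89 117 119 121]
 [122 122 119 121 122 112 102  97  99 111 119 120 121 121]
 [121 120 120 120 123 121 120 122 117 120 119 120 121 120]
 [121 121 118 120 122 117 117 122 119 119 119 117 121 120]]
hole [  7   1  15  14 166] [197.6205 179.5482] [ 0.6106 -0.0732  0.08  ]
```

```bash
python3 -c "
from h import *
plan([.5203,-.1268,.068],-150.4)"
```

```text
rot [-0.   -0.   -0.01] shift [  3.9   9.4 196.3] angle 0.5845136971739788
```

>>> {"op": "step_arm", "data": {"linear": [[2, 4, 30], [2, 5, 40], [0, 0, 40], [0, 0, 40], [0, 0, 30], [0, 0, 16], [0, 0, 0], [0, 0, 0], [0, 0, 0], [0, 0, 0]], "delta_rot": [[0, 0, -0.01], [0, 0, 0], [0, 0, 0], [0, 0, 0], [0, 0, 0], [0, 0, 0], [0, 0, 0], [0, 0, 0], [0, 0, 0], [0, 0, 0]], "grip": [87, 87, 87, 87, 87, 87, 87, 40, 18, 18]}}

```text
time_s: 6.75
tcp_pos: [0.5211, -0.1269, 0.0689]
ee_rot: [[0.493, -0.87, 0.002], [-0.87, -0.493, 0.0], [0.001, -0.001, -1.0]]
wrist_force: [-0.6, -0.0, 0.6]
gripper_width: 0.746
gripper_force: 0.0
```

>>> {"op": "step_arm", "data": {"linear": [[0, 0, 0], [0, 0, 0], [0, 0, 0], [0, 0, 0], [0, 0, 0], [0, 0, 0]], "delta_rot": [[0, 0, 0], [0, 0, 0], [0, 0, 0], [0, 0, 0], [0, 0, 0], [0, 0, 0]], "grip": [18, 18, 18, 18, 18, 18]}}

```text
time_s: 7.5
tcp_pos: [0.5215, -0.1267, 0.069]
ee_rot: [[0.494, -0.87, 0.002], [-0.87, -0.494, 0.0], [0.001, -0.001, -1.0]]
wrist_force: [-1.9, 1.8, 5.0]
gripper_width: 0.213
gripper_force: 2.4
```

```bash
python3 w.py w2.png; python3 -c "
from h import *
s=sense();p=s['tcp_pos'];h=np.array([.6106,-.0732]);d=p[:2]-h;print(p,np.linalg.norm(d),np.degrees(np.arctan2(-d[1],-d[0])))
for z in (29,29.5,30): print(z,d@np.array([np.cos(np.radians(z)),np.sin(np.radians(z))]))"
```

```text
7.55 [ 0.5214 -0.1268  0.069 ] [-1.1368  1.6074  5.5306]
holder [(array([154., 212.]), 0.76, array([ 0.611 , -0.0731,  0.    ]))]
bracket_hole [(array([103., 251.]), 0.67, array([ 0.612 , -0.0733,  0.08  ])), (array([252., 123.]), 0.55, array([ 0.5697, -0.1818,  0.08  ]))]
slide_grip [(array([285., 268.]), 0.61, array([ 0.5174, -0.1251,  0.098 ])), (array([256., 119.]), 0.55, array([ 0.568 , -0.1857,  0.098 ]))]
red_hole []
pin_seat []
rack []
[ 0.52123406 -0.12684947  0.06898605] 0.10423309292032014 30.977853671768603
29 -0.10417099521487078
29.5 -0.10419842169773798
30 -0.10421791306737228
```

View pics/w2.png

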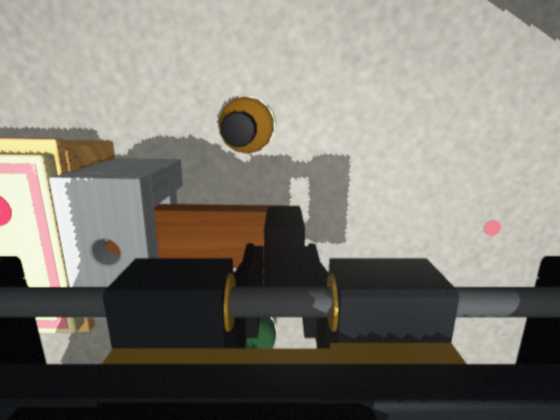

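>>> {"op": "step_arm", "data": {"linear": [[0, 0, 0], [0, 0, 0], [0, 0, 0]], "delta_rot": [[0, 0, 0], [0, 0, 0], [0, 0, 0]], "grip": [5, 5, 5]}}

```text
time_s: 8.22
tcp_pos: [0.5213, -0.1273, 0.069]
ee_rot: [[0.494, -0.87, 0.001], [-0.87, -0.494, -0.001], [0.001, -0.001, -1.0]]
wrist_force: [-0.8, 0.1, 5.5]
gripper_width: 0.069
gripper_force: 2.6
```

```bash
python3 - <<'E'
from h import *
a=cap('side')['img'][200:310,210:350];b=cap('wrist')['img'][150:400,60:480]
A=cv2.resize(a,(560,440),interpolation=2);B=cv2.resize(b,(240,143))
A=np.hstack([A,np.vstack([B,np.zeros((297,240,3),np.uint8)])])
cv2.imwrite('pics/s3.png',A[:,:,::-1]);print(sense())
E
```

```text
{'time_s': 8.325, 'joints': array([  3.63747049,  20.72339766, -21.6320967 ,   0.06147446,
       -47.55709504,  25.91812824]), 'joint_velocities': array([-0.05730197,  0.04013358, -0.05747906, -0.01971175, -0.02181001,
       -0.01145593]), 'effort': array([ 1.48450560e-01, -3.14993477e+01,  1.37337729e+01,  2.77563706e+00,
        2.67010890e-01,  7.12217516e-04]), 'tcp_pos': array([ 0.52134621, -0.12724631,  0.06903723]), 'ee_rot': array([[ 4.93896020e-01, -8.69519549e-01,  1.57304682e-03],
       [-8.69519878e-01, -4.93897461e-01, -6.93367675e-04],
       [ 1.37982058e-03, -1.02534394e-03, -9.99998522e-01]]), 'wrist_force': array([-0.51054171, -0.17267269,  4.95412559]), 'moment': array([0.04416688, 0.19706302, 0.01429198]), 'gripper_force': 2.5830113522533793, 'gripper_width': 0.06055107432271786}
```

View pics/s3.png

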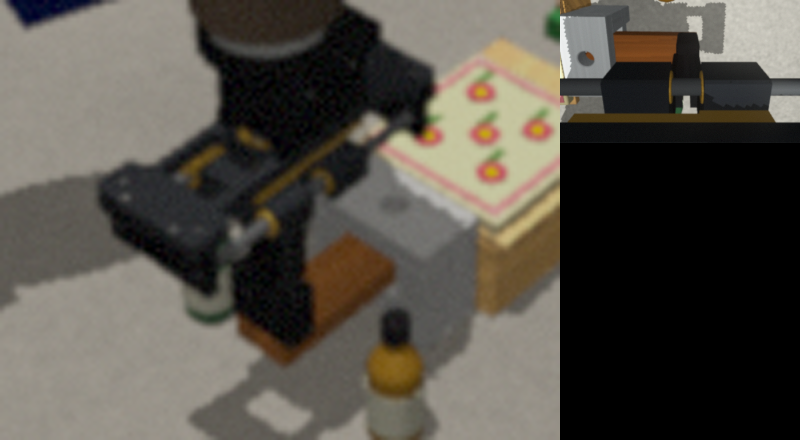

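```bash
python3 - <<'E'
from h import *
b=cap('wrist')['img'][190:370,170:400].astype(float)
b=255*(b/255)**.4
a=cv2.imread('pics/w2.png')[190:370,170:400,::-1].astype(float);a=255*(a/255)**.4
A=np.hstack([a,b]).astype(np.uint8)
cv2.imwrite('pics/s4.png',cv2.resize(A,None,fx=1.7,fy=1.7,interpolation=2)[:,:,::-1])
E
```

```text
(no output)
```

View pics/s4.png

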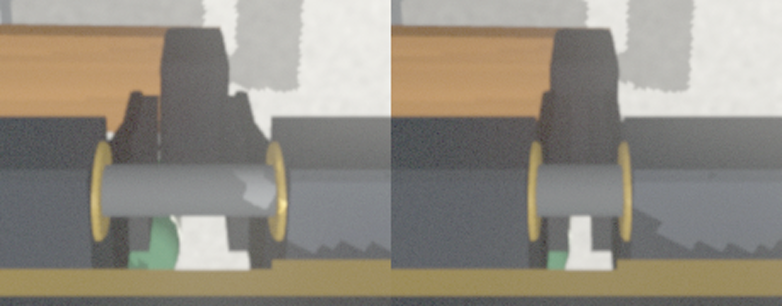

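>>> {"op": "step_arm", "data": {"linear": [[0, 0, 0], [0, 0, 0], [0, 0, 0], [0, 0, 0]], "delta_rot": [[0, 0, 0], [0, 0, 0], [0, 0, 0], [0, 0, 0]], "grip": [0, 0, 0, 0]}}

```text
time_s: 8.88
tcp_pos: [0.5215, -0.1273, 0.069]
ee_rot: [[0.494, -0.87, 0.002], [-0.87, -0.494, -0.001], [0.002, -0.001, -1.0]]
wrist_force: [-0.8, -0.4, 5.9]
gripper_width: 0.005
gripper_force: 2.6
```

>>> {"op": "step_arm", "data": {"linear": [[0, 4, 0], [0, 4, 0], [0, 4, 0], [0, 0, 0]], "delta_rot": [[0, 0, 0], [0, 0, 0], [0, 0, 0], [0, 0, 0]], "grip": [0, 0, 0, 0]}}

```text
time_s: 9.38
tcp_pos: [0.5113, -0.133, 0.069]
ee_rot: [[0.494, -0.87, 0.003], [-0.87, -0.494, -0.0], [0.002, -0.002, -1.0]]
wrist_force: [2.6, 0.9, 7.5]
gripper_width: 0.006
gripper_force: 2.8
```

```bash
python3 - <<'E'
from h import *
b=cap('wrist')['img'][190:370,60:400].astype(float)
b=255*(b/255)**.4
s=cap('side')['img'][200:310,210:350]
A=np.hstack([cv2.resize(b,(440,233)),cv2.resize(s,(297,233),interpolation=2)]).astype(np.uint8)
cv2.imwrite('pics/s5.png',A[:,:,::-1])
for n in ('side','scene'):
    if n=='scene': cap(n)
    print(n,[(x['point'],x['score']) for x in landmark_of(n,'slide_grip')])
E
```

```text
side [([276.1, 268.0], 0.71)]
scene [([245.2, 179.4], 0.66)]
```

View pics/s5.png

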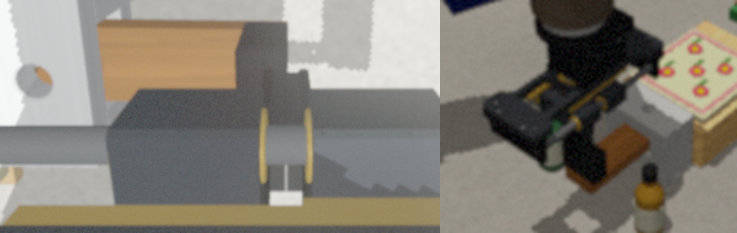

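>>> {"op": "step_arm", "data": {"linear": [[0, 0, -30], [0, -11, -30], [0, 0, 0], [0, 0, 0], [0, 0, 0], [0, 0, 0]], "delta_rot": [[0, 0, 0], [0, 0, 0], [0, 0, 0], [0, 0, 0], [0, 0, 0], [0, 0, 0]], "grip": [0, 87, 87, 87, 87, 87]}}

```text
time_s: 10.38
tcp_pos: [0.5189, -0.1275, 0.1272]
ee_rot: [[0.493, -0.87, -0.002], [-0.87, -0.493, 0.0], [-0.001, 0.002, -1.0]]
wrist_force: [-0.1, -0.1, 0.2]
gripper_width: 0.491
gripper_force: 0.0
```

```bash
cat > k.py <<'E'
from h import *
import sys
np.set_printoptions(precision=4,suppress=True)
c=cap('wrist');save(c,sys.argv[1]);print(sense()['tcp_pos'],sense()['wrist_force'])
for l,z in (('bracket_hole',.08),('slide_grip',.098),('pin_seat',.085)):
    print(l,[(np.round(x['point']),round(x['score'],2),atz(c,x['point'],z)) for x in landmark_of('wrist',l)[:2]])
g=c['img'].max(2); u,v=[int(t) for t in landmark_of('wrist','slide_grip')[0]['point']]
for r in range(v-50,v+40,6):
    k=np.where(g[r,u-60:u+60]<55)[0]+u-60; print(r,(k.min(),k.max()+1) if len(k) else '',end=' ')
E
python3 k.py w6.png
```

```text
[ 0.5192 -0.1275  0.1274] [0.3985 0.935  0.591 ]
bracket_hole [(array([138., 221.]), 0.63, array([ 0.6115, -0.0718,  0.08  ]))]
slide_grip [(array([278., 228.]), 0.82, array([ 0.519 , -0.1256,  0.098 ]))]
pin_seat []
177  183  189 (np.int64(266), np.int64(293)) 195 (np.int64(265), np.int64(294)) 201 (np.int64(265), np.int64(295)) 207 (np.int64(265), np.int64(295)) 213 (np.int64(265), np.int64(295)) 219 (np.int64(265), np.int64(294)) 225 (np.int64(265), np.int64(294)) 231 (np.int64(265), np.int64(294)) 237 (np.int64(265), np.int64(293)) 243 (np.int64(265), np.int64(293)) 249 (np.int64(222), np.int64(338)) 255 (np.int64(220), np.int64(338)) 261 (np.int64(218), np.int64(338))
```

View pics/w6.png

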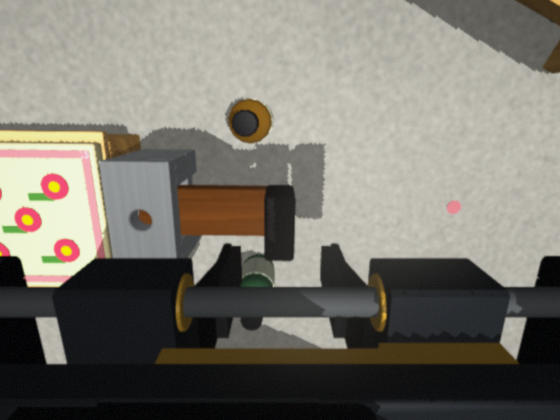

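>>> {"op": "step_arm", "data": {"linear": [[0, 0, 20], [0, 0, 25], [0, 0, 20], [0, 0, 15], [0, 0, 0], [0, 0, 0], [0, 0, 0], [0, 0, 0], [0, 0, 0], [0, 0, 0]], "delta_rot": [[0, 0, 0], [0, 0, 0], [0, 0, 0], [0, 0, 0], [0, 0, 0], [0, 0, 0], [0, 0, 0], [0, 0, 0], [0, 0, 0], [0, 0, 0]], "grip": [87, 87, 87, 87, 87, 15, 15, 15, 15, 15]}}

```text
time_s: 11.88
tcp_pos: [0.5199, -0.1274, 0.0483]
ee_rot: [[0.493, -0.87, 0.0], [-0.87, -0.493, 0.0], [0.0, -0.0, -1.0]]
wrist_force: [-0.1, -0.2, 0.5]
gripper_width: 0.516
gripper_force: 0.0
```

>>> {"op": "step_arm", "data": {"linear": [[0, 0, 0], [0, 0, 0], [0, 0, 0]], "delta_rot": [[0, 0, 0], [0, 0, 0], [0, 0, 0]], "grip": [10, 10, 10]}}

```text
time_s: 12.25
tcp_pos: [0.5199, -0.1273, 0.0481]
ee_rot: [[0.493, -0.87, 0.0], [-0.87, -0.493, 0.0], [-0.0, -0.0, -1.0]]
wrist_force: [-0.3, 0.3, -0.7]
gripper_width: 0.253
gripper_force: 30.0
```

>>> {"op": "step_arm", "data": {"linear": [[0, 3, 0], [0, 6, 0], [0, 6, 0], [0, 6, 0], [0, 6, 0], [0, 6, 0], [0, 6, 0], [0, 3, 0], [0, 0, 0], [0, 0, 0]], "delta_rot": [[0, 0, 0], [0, 0, 0], [0, 0, 0], [0, 0, 0], [0, 0, 0], [0, 0, 0], [0, 0, 0], [0, 0, 0], [0, 0, 0], [0, 0, 0]], "grip": [10, 10, 10, 10, 10, 10, 10, 10, 10, 10]}}

```text
time_s: 13.5
tcp_pos: [0.4845, -0.1469, 0.0481]
ee_rot: [[0.493, -0.87, 0.003], [-0.87, -0.493, 0.002], [-0.0, -0.003, -1.0]]
wrist_force: [2.4, 5.6, -1.6]
gripper_width: 0.247
gripper_force: 30.0
```

```bash
python3 - <<'E'
from h import *
c=cap('wrist');b=c['img'];save(c,'w7.png')
print(sense()['tcp_pos'],sense()['time_s'])
for l,z in (('bracket_hole',.08),('slide_grip',.098)):
    print(l,[(np.round(x['point']),round(x['score'],2),atz(c,x['point'],z)) for x in landmark_of('wrist',l)[:2]])
s=cap('side')['img'][200:310,210:350]
A=np.hstack([b[150:300,0:320],cv2.resize(s,(191,150),interpolation=2)])
cv2.imwrite('pics/s7.png',cv2.resize(A,None,fx=1.5,fy=1.5,interpolation=2)[:,:,::-1])
E
```

```text
[ 0.48452771 -0.14691055  0.0480998 ] 13.55
bracket_hole []
slide_grip [(array([281., 287.]), 0.63, array([ 0.48222554, -0.1447847 ,  0.098     ])), (array([  6., 269.]), 0.59, array([ 0.600023  , -0.08845755,  0.098     ]))]
```

View pics/s7.png

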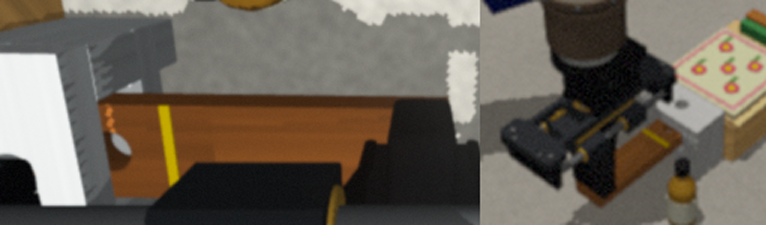

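```bash
cat > y.py <<'E'
from h import *
import sys
c=cap('wrist');I=c['img'].astype(int)
m=(I[...,0]>130)&(I[...,1]>100)&(I[...,2]<60);m[:, 200:]=0;m[:200]=0;m[275:]=0
v,u=np.where(m);s=sense();p=np.array(s['tcp_pos'])
xh=np.array([.8695,.4938])
P=np.array([atz(c,q,.058)[:2] for q in zip(u,v)])
d=(P-p[:2])@xh*1000;print(len(u),'yellow ahead of tcp',np.percentile(d,[2,50,98]))
yh=np.array([-xh[1],xh[0]]);print('lat',np.percentile((P-p[:2])@yh*1000,[2,98]))
hole=np.array([.6115,-.073]);print('hole from tcp',(hole-p[:2])@xh*1000,(hole-p[:2])@yh*1000)
# bracket front edge: brightness along rows of upper plate
for r in range(185,240,8): print(r,(I[r,20:130:4].sum(1)//3))
E
python3 y.py
```

```text
438 yellow ahead of tcp [ 97.39713951  99.88240772 121.29759065]
lat [-16.6515034   14.96120733]
hole from tcp 146.90689995855217 1.5420249347088473
185 [145 148 145 131 121  81  93  98 100 100 101  97  80  73  74  75  72  70
  77  72  74  71  74  77  83 116 115 117]
193 [241 242 242 240 242  92  92  94  98  98 136  93  76  77  72  71  74  71
  76  73  75  75  75  88 117 119 117 117]
201 [241 241 243 241 241 144  98  93  95  98 106  98  81  86  77  76  75  74
  74  75  76  75 114 122 118 118 115 120]
209 [240 240 243 242 241 236  79  95  95  98  97 119  83  83  75 109 159 158
 157  79  74  77 105 118 116 113 118 116]
217 [240 241 242 243 241 242  99  96  93  97  97 102  41  38  40  39  40  42
  40  41  42  43  42  42  42  40  39  38]
225 [240 240 240 243 241 240 212  93  95  96  97  96  67 122  70  69  70  69
  70  72  69  70 121 108  69  69  69  69]
233 [240 240 240 241 242 240 241  89  98  96  97  97  70 110  68  69  65  67
  68  66  66  67 116 121  69  67  69  68]
```

```bash
python3 - <<'E'
from h import *
c=cap('wrist');I=c['img'].astype(int);p=np.array(sense()['tcp_pos'])
xh=np.array([.8695,.4938])
for r in range(197,245,6):
    row=I[r,25:70].sum(1)/3;u=25+np.where(row>165)[0].max()+.5
    print(r,u,np.round((atz(c,(u,r),.08)[:2]-p[:2])@xh*1000,1))
E
```

```text
197 38.5 120.4
203 40.5 120.1
209 41.5 120.2
215 42.5 120.4
221 43.5 120.5
227 45.5 120.1
233 46.5 120.3
239 47.5 120.4
```

>>> {"op": "step_arm", "data": {"linear": [[0, 3, 0], [0, 5, 0], [0, 4, 0], [0, 2.5, 0], [0, 0, 0], [0, 0, 0]], "delta_rot": [[0, 0, 0], [0, 0, 0], [0, 0, 0], [0, 0, 0], [0, 0, 0], [0, 0, 0]], "grip": [10, 10, 10, 10, 10, 10]}}

```text
time_s: 14.55
tcp_pos: [0.472, -0.1538, 0.0481]
ee_rot: [[0.493, -0.87, 0.003], [-0.87, -0.493, 0.002], [-0.0, -0.003, -1.0]]
wrist_force: [2.3, 7.3, -1.6]
gripper_width: 0.253
gripper_force: 30.0
```

```bash
cat > r.py <<'E'
from h import *
c=cap('wrist');save(c,'w8.png');I=c['img'].astype(int);p=np.array(sense()['tcp_pos']);print(p)
xh=np.array([.8695,.4938])
for nm,m in (('red',(I[...,0]>110)&(I[...,1]<50)&(I[...,2]<50)),('yel',(I[...,0]>130)&(I[...,1]>100)&(I[...,2]<60))):
    m=m.copy();m[:,250:]=0;m[:195]=0;m[275:]=0
    v,u=np.where(m)
    if len(u): print(nm,len(u),np.percentile([(atz(c,q,.058)[:2]-p[:2])@xh*1000 for q in zip(u,v)],[5,50,95]),u.min(),u.max(),v.min(),v.max())
for r in range(197,250,8):
    row=I[r,5:70].sum(1)/3;k=np.where(row>165)[0]
    if len(k): u=5+k.max()+.5;print(r,u,np.round((atz(c,(u,r),.08)[:2]-p[:2])@xh*1000,1))
cv2.imwrite('pics/s8.png',cv2.resize(c['img'][150:300,0:250],None,fx=3,fy=3,interpolation=2)[:,:,::-1])
E
python3 r.py
```

```text
[ 0.47200103 -0.15382596  0.0481217 ]
red 419 [132.59809144 134.63205885 136.63236118] 45 62 219 274
yel 882 [ 97.84795726 121.70474921 131.09582398] 54 118 220 274
197 10.5 134.4
205 69.5 105.6
213 14.5 134.3
221 15.5 134.8
229 17.5 134.8
237 19.5 134.7
245 21.5 134.7
```

View pics/s8.png

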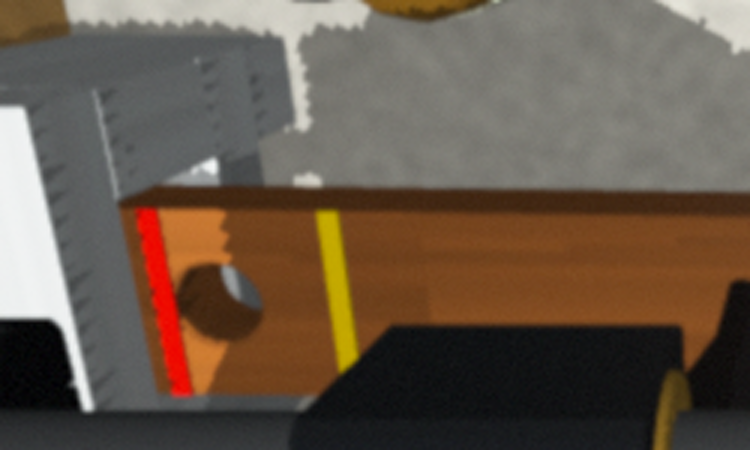

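>>> {"op": "step_arm", "data": {"linear": [[0, 0, 0], [0, 0, 0], [0, 0, 0], [0, 0, 0], [0, 0, -30], [0, 0, -50], [0, 0, -50], [0, 0, -50], [0, 0, 0]], "delta_rot": [[0, 0, 0], [0, 0, 0], [0, 0, 0], [0, 0, 0], [0, 0, 0], [0, 0, 0], [0, 0, 0], [0, 0, 0], [0, 0, 0]], "grip": [70, 70, 70, 70, 70, 70, 70, 70, 70]}}

```text
time_s: 15.72
tcp_pos: [0.4732, -0.1558, 0.2328]
ee_rot: [[0.494, -0.87, 0.01], [-0.87, -0.494, -0.001], [0.006, -0.008, -1.0]]
wrist_force: [-0.0, -0.6, -0.8]
gripper_width: 0.803
gripper_force: 0.0
```

```bash
python3 -c "
from h import *
np.set_printoptions(precision=4,suppress=True)
c=cap('wrist');print(sense()['tcp_pos'],sense()['time_s'])
for l,z in (('bracket_hole',.08),('slide_grip',.098),('holder',0),('pin_seat',.085),('rack',0)): print(l,[(np.round(x['point']),round(x['score'],2),atz(c,x['point'],z)) for x in landmark_of('wrist',l)[:2]])
plan([.500,-.345,.23],-85)"
```

```text
[ 0.4715 -0.1553  0.23  ] 15.775
bracket_hole [(array([131., 191.]), 0.85, array([ 0.6114, -0.0725,  0.08  ]))]
slide_grip [(array([280., 195.]), 0.63, array([ 0.4723, -0.1522,  0.098 ]))]
holder [(array([157., 178.]), 0.64, array([ 0.6117, -0.0703,  0.    ]))]
pin_seat []
rack [(array([382.,  22.]), 0.7, array([ 0.4609, -0.3653,  0.    ])), (array([219., 120.]), 0.56, array([ 0.5747, -0.1755,  0.    ]))]
rot [ 0.001  0.003 -1.142] shift [ 13.5 191.6  -3.3] angle 65.44108629938619
```

>>> {"op": "step_arm", "data": {"linear": [[0, 0, 0], [0, 0, 0], [0, 0, 0], [0, 0, 0], [0, 0, 0], [0, 0, 0], [0, 0, 0], [5, 55, 0], [5, 55, 0], [4, 50, 0]], "delta_rot": [[0, 0, -0.163], [0, 0, -0.163], [0, 0, -0.163], [0, 0, -0.163], [0, 0, -0.163], [0, 0, -0.163], [0, 0, -0.163], [0, 0, 0], [0, 0, 0], [0, 0, 0]], "grip": [75, 75, 75, 75, 75, 75, 75, 75, 75, 75]}}

```text
time_s: 17.27
tcp_pos: [0.4983, -0.315, 0.2269]
ee_rot: [[0.996, 0.086, -0.002], [0.086, -0.996, 0.001], [-0.002, -0.001, -1.0]]
wrist_force: [1.1, 0.9, 0.7]
gripper_width: 0.862
gripper_force: 0.0
```

>>> {"op": "step_arm", "data": {"linear": [[0, 31, 0], [0, 0, 0]], "delta_rot": [[0, 0, 0], [0, 0, 0]], "grip": [75, 75]}}

```text
time_s: 17.52
tcp_pos: [0.5004, -0.3461, 0.2258]
ee_rot: [[0.997, 0.083, -0.003], [0.083, -0.997, 0.001], [-0.003, -0.001, -1.0]]
wrist_force: [-0.1, 0.9, -0.3]
gripper_width: 0.862
gripper_force: 0.0
```

```bash
cat > p.py <<'E'
from h import *
np.set_printoptions(precision=4,suppress=True)
c=cap('wrist');save(c,'w9.png');I=c['img'].astype(int);print(sense()['tcp_pos'],sense()['time_s'])
for l,z in (('pin_seat',.085),('rack',0),('brush_a',.013)): print(l,[(np.round(x['point']),round(x['score'],2),atz(c,x['point'],z)) for x in landmark_of('wrist',l)[:3]])
m=((I[...,0]>70)&(I[...,1]<.35*I[...,0])&(I[...,2]<.35*I[...,0])).astype(np.uint8)
n,l,st,ce=cv2.connectedComponentsWithStats(m);k=1+st[1:,4].argmax();print('red',st[k],ce[k])
x,y,w,h,_=st[k]
print('cols at z.130 of lower rim/top',atz(c,(x,y+h/2),.13),atz(c,(x+w,y+h/2),.13))
# fit top-face circle: brightest red part
k2=l==k;print('R values',np.percentile(I[...,0][k2],[5,25,50,75,95]))
S=silhouettes('wrist','rack')
if S:
    mm=S[0]['mask'].astype(np.uint8);cs=max(cv2.findContours(mm,0,1)[0],key=cv2.contourArea)[:,0]
    P=np.array([atz(c,q,.085)[:2] for q in cs]);r=cv2.minAreaRect((P*1000).astype(np.float32));print('rack',S[0]['score'],r)
E
python3 p.py
```

```text
[ 0.5004 -0.3449  0.2263] 17.575
pin_seat [(array([298., 166.]), 0.68, array([ 0.5248, -0.3622,  0.085 ])), (array([293., 157.]), 0.44, array([ 0.5336, -0.3559,  0.085 ]))]
rack [(array([294., 203.]), 0.56, array([ 0.4623, -0.3672,  0.    ]))]
brush_a [(array([293., 206.]), 0.71, array([ 0.4612, -0.3649,  0.013 ]))]
red [ 532    5   28   89 1776] [548.7494  46.7736]
cols at z.130 of lower rim/top [ 0.6404 -0.5341  0.13  ] [ 0.6422 -0.5561  0.13  ]
R values [ 77.   104.   143.   171.25 186.  ]
rack 0.58 ((477.7828369140625, -362.5906982421875), (179.04698181152344, 60.93962097167969), 5.649655818939209)
```

View pics/w9.png

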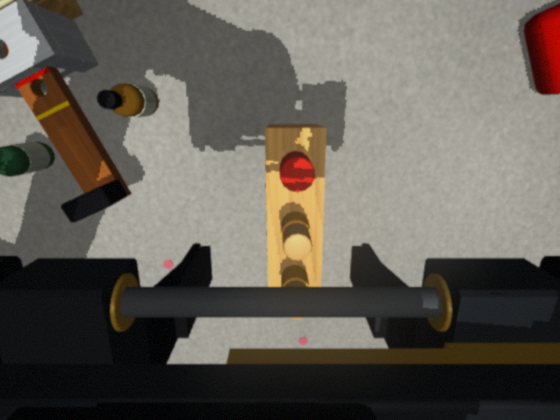

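```bash
cat > q.py <<'E'
from h import *
np.set_printoptions(precision=4,suppress=True)
c=cap('wrist');I=c['img'].astype(int);print(sense()['tcp_pos'],sense()['ee_rot'][:2,1])
m=((I[...,0]>50)&(I[...,1]<.4*I[...,0])&(I[...,2]<.4*I[...,0])).astype(np.uint8);m[:,450:]=0;m[240:]=0;m[:,:200]=0
n,l,st,ce=cv2.connectedComponentsWithStats(m);k=1+st[1:,4].argmax();print('red',st[k],ce[k])
x,y,w,h,_=st[k]
from scipy.optimize import minimize
# model: silhouette of cylinder r=16, z .085-.130
pts=cv2.findContours((l==k).astype(np.uint8),0,1)[0];pts=max(pts,key=cv2.contourArea)
A=np.linalg.inv(c['tool']@np.array(c['mount']));t=np.linspace(0,2*np.pi,40)
def hull(q):
    P=np.vstack([np.c_[q[0]+.016*np.cos(t),q[1]+.016*np.sin(t),0*t+z,0*t+1] for z in(.085,.13)])@A.T
    uv=np.c_[c['cx']-c['fx']*P[:,0]/P[:,2],c['cy']+c['fy']*P[:,1]/P[:,2]]
    return cv2.convexHull(uv.astype(np.float32))
H=cv2.convexHull(pts)
def cost(q):
    M=hull(q);a=sum(cv2.pointPolygonTest(M,(float(p[0][0]),float(p[0][1])),True)**2 for p in H)/len(H)
    return a
p0=atz(c,ce[k],.12)[:2]
r=minimize(cost,p0,method='Nelder-Mead',options=dict(initial_simplex=[p0,p0+[.005,0],p0+[0,.005]]));print('pin',r.x,'rms px',r.fun**.5,'centroid',atz(c,ce[k],.125)[:2])
plan([*r.x,.086],-85)
E
python3 q.py
```

```text
[ 0.5011 -0.3434  0.2283] [ 0.0875 -0.9962]
red [284 153  33  39 972] [299.2088 172.7006]
pin [ 0.5247 -0.3589] rms px 1.9295980167814901 centroid [ 0.5263 -0.3583]
rot [-0. -0.  0.] shift [ 22.1  17.5 142.3] angle 0.01829562358462401
```

>>> {"op": "step_arm", "data": {"linear": [[11, 9, 0], [11, 9, 20], [0, 0, 40], [0, 0, 40], [0, 0, 30], [0, 0, 15], [0, 0, 0], [0, 0, 0], [0, 0, 0], [0, 0, 0]], "delta_rot": [[0, 0, 0], [0, 0, 0], [0, 0, 0], [0, 0, 0], [0, 0, 0], [0, 0, 0], [0, 0, 0], [0, 0, 0], [0, 0, 0], [0, 0, 0]], "grip": [75, 75, 75, 75, 75, 75, 75, 20, 20, 20]}}

```text
time_s: 19.08
tcp_pos: [0.525, -0.3606, 0.0842]
ee_rot: [[0.996, 0.086, 0.002], [0.086, -0.996, -0.001], [0.002, 0.001, -1.0]]
wrist_force: [-0.3, -0.2, -0.8]
gripper_width: 0.602
gripper_force: 0.0
```

>>> {"op": "step_arm", "data": {"linear": [[0, 0, 0], [0, 0, 0], [0, 0, 0], [0, 0, 0]], "delta_rot": [[0, 0, 0], [0, 0, 0], [0, 0, 0], [0, 0, 0]], "grip": [20, 20, 20, 20]}}

```text
time_s: 19.58
tcp_pos: [0.5245, -0.3603, 0.0833]
ee_rot: [[0.996, 0.086, 0.0], [0.086, -0.996, 0.0], [0.0, -0.0, -1.0]]
wrist_force: [-0.7, 1.1, 2.6]
gripper_width: 0.359
gripper_force: 30.0
```

>>> {"op": "step_arm", "data": {"linear": [[0, 0, -10], [0, 0, -30], [0, 0, -40], [0, 0, -40], [0, 0, -10], [0, 0, 0], [0, 0, 0], [0, 0, 0], [0, 0, 0]], "delta_rot": [[0, 0, 0], [0, 0, 0], [0, 0, 0], [0, 0, 0], [0, 0, 0], [0, 0, -0.143], [0, 0, -0.143], [0, 0, -0.142], [0, 0, 0]], "grip": [20, 20, 20, 20, 20, 20, 20, 20, 20]}}

```text
time_s: 20.7
tcp_pos: [0.5239, -0.3601, 0.2118]
ee_rot: [[0.872, 0.49, -0.002], [0.49, -0.872, 0.001], [-0.001, -0.002, -1.0]]
wrist_force: [-0.5, 0.4, -1.7]
gripper_width: 0.357
gripper_force: 30.0
```

```bash
cat > t.py <<'E'
from h import *
import sys
np.set_printoptions(precision=4,suppress=True)
s=sense();print(s['tcp_pos'],s['time_s'],s['gripper_width'],s['wrist_force'])
C={n:cap(n) for n in('scene','side','wrist')}
for l,z in (('pin_seat',s['tcp_pos'][2]+.0017),('pin',s['tcp_pos'][2]-.0703),('bracket_hole',.08)):
    for n in C: print(l,n,[(np.round(x['point'],1),round(x['score'],2),atz(C[n],x['point'],z)) for x in landmark_of(n,l)[:1]])
plan([.6109,-.0737,s['tcp_pos'][2]],-60.5)
for n in C: save(C[n],f'{sys.argv[1]}_{n}.png')
E
python3 t.py t1
```

```text
[ 0.5239 -0.3601  0.2118] 20.7 0.356902027682745 [-0.4833  0.4259 -1.737 ]
pin_seat scene [(array([164.6, 132.5]), 0.62, array([ 0.5435, -0.3481,  0.2135]))]
pin_seat side [(array([316.5, 308.8]), 0.88, array([ 0.5234, -0.3586,  0.2135]))]
pin_seat wrist [(array([280.6, 240.2]), 0.89, array([ 0.5251, -0.3598,  0.2135]))]
pin scene [(array([188. , 182.3]), 0.6, array([ 0.6452, -0.2157,  0.1415]))]
pin side [(array([316.8, 334.6]), 0.84, array([ 0.525 , -0.3598,  0.1415]))]
pin wrist [(array([277.5, 210.5]), 0.96, array([ 0.5212, -0.359 ,  0.1415]))]
bracket_hole scene [(array([249.4, 205.2]), 0.71, array([ 0.5994, -0.0728,  0.08  ]))]
bracket_hole side []
bracket_hole wrist []
rot [ 0.    -0.    -0.001] shift [ 216.3 -207.     1.4] angle 0.0492851412886291
```

>>> {"op": "step_arm", "data": {"linear": [[20, -20, 0], [40, -38, 0], [42, -40, 0], [42, -40, 0], [40, -38, 0], [22, -21, 0], [10, -10, 0], [0, 0, 0], [0, 0, 0]], "delta_rot": [[0, 0, 0], [0, 0, 0], [0, 0, 0], [0, 0, 0], [0, 0, 0], [0, 0, 0], [0, 0, 0], [0, 0, 0], [0, 0, 0]], "grip": [20, 20, 20, 20, 20, 20, 20, 20, 20]}}

```text
time_s: 22.42
tcp_pos: [0.6104, -0.075, 0.2132]
ee_rot: [[0.871, 0.491, -0.0], [0.491, -0.871, -0.0], [-0.0, 0.0, -1.0]]
wrist_force: [-0.2, 0.1, -1.4]
gripper_width: 0.355
gripper_force: 30.0
```

```bash
python3 t.py t2; python3 - <<'E'
import cv2
I=cv2.imread('pics/t2_wrist.png')[:,:,::-1].astype(int)
for r in range(172,226,3): print(r,' '.join('%3d'%(p.sum()//3) for p in I[r,252:312:3]),'|', ' '.join('%3d'%(p[0]-p[2]) for p in I[r,261:303:3]))
E
```

```text
[ 0.6104 -0.075   0.2132] 22.425 0.35516927682022364 [-0.2307  0.0961 -1.4214]
pin_seat scene [(array([241.9, 159.2]), 0.77, array([ 0.6123, -0.0758,  0.2149]))]
pin_seat side [(array([308.8, 208.1]), 0.94, array([ 0.6084, -0.081 ,  0.2149]))]
pin_seat wrist [(array([282.7, 240.2]), 0.56, array([ 0.6121, -0.0759,  0.2149]))]
pin scene [(array([245.4, 184.8]), 0.61, array([ 0.606 , -0.0757,  0.1429]))]
pin side [(array([307.8, 231.3]), 0.63, array([ 0.6084, -0.076 ,  0.1429]))]
pin wrist [(array([279.8, 210. ]), 0.73, array([ 0.609 , -0.0754,  0.1429]))]
bracket_hole scene [(array([249.3, 208.5]), 0.95, array([ 0.6128, -0.0662,  0.08  ]))]
bracket_hole side [(array([310.3, 252.5]), 0.56, array([ 0.6129, -0.0825,  0.08  ]))]
bracket_hole wrist [(array([277.1, 192.1]), 0.7, array([ 0.6074, -0.0731,  0.08  ]))]
rot [-0.     0.    -0.001] shift [ 0.3 -0.2 -0. ] angle 0.04307575729645492
172 160 162 162 162 162 164 165 166 165 166 166 166 167 169 169 169 171 170 171 172 |  -5  -4  -5  -4  -5  -4  -4  -4  -4  -4  -5  -4  -5  -6
175 162 163 163 166 164 165 232 223 222 167 167 168 168 172 201
[... 1650 characters left out ...]
47 246 246 246 246 239  89  89  91  92  91 205 246 246 246 246 246 246 246 |  -5  -4  -4  -5  -2  -2  -3  -2  -4 -11  -4  -5  -6  -6
214 202 206 204 162 153 154 145  87  89  90  94  92 123 160 165 193 213 212 212 213 |  83 115 114  83  -2   0   0  -2  -4  39  87  88  36   1
217 196 197 194 149 137 137 118  85  85  86  90  91  99 137 139 186 198 196 198 203 |  94 135 138  92   1   1   5   1  -2  31 118 121  35  10
220 201 203 191 148 135 133  98  72  66  67  68  73  77 115 136 186 198 196 202 206 |  97 133 129  72  31  39  40  40  35  36  98 124  34  10
223 189 195 193 155 119  65  63  64  67  65  67  68  68  70  87 181 201 203 197 198 |  84 118  51  41  41  43  44  42  41  42  40  68  29  10
```

>>> {"op": "step_arm", "data": {"linear": [[1.5, -1, 10], [0, 0, 20], [0, 0, 15], [0, 0, 10], [0, 0, 6], [0, 0, 5], [0, 0, 4], [0, 0, 0]], "delta_rot": [[0, 0, 0], [0, 0, 0], [0, 0, 0], [0, 0, 0], [0, 0, 0], [0, 0, 0], [0, 0, 0], [0, 0, 0]], "grip": [20, 20, 20, 20, 20, 20, 20, 20]}}

```text
time_s: 24.02
tcp_pos: [0.6116, -0.0723, 0.1431]
ee_rot: [[0.871, 0.492, -0.0], [0.492, -0.871, -0.0], [-0.0, -0.0, -1.0]]
wrist_force: [0.7, -0.2, -0.3]
gripper_width: 0.358
gripper_force: 30.0
```

>>> {"op": "step_arm", "data": {"linear": [[0, 0, 5], [0, 0, 5], [0, 0, 4], [0, 0, 0]], "delta_rot": [[0, 0, 0], [0, 0, 0], [0, 0, 0], [0, 0, 0]], "grip": [20, 20, 20, 20]}}

```text
time_s: 24.52
tcp_pos: [0.6113, -0.0724, 0.1286]
ee_rot: [[0.871, 0.492, -0.001], [0.492, -0.871, -0.0], [-0.001, -0.0, -1.0]]
wrist_force: [-1.0, 0.1, -1.2]
gripper_width: 0.356
gripper_force: 30.0
```

>>> {"op": "step_arm", "data": {"linear": [[0, 0, 3], [0, 0, 3], [0, 0, 3], [0, 0, 0]], "delta_rot": [[0, 0, 0], [0, 0, 0], [0, 0, 0], [0, 0, 0]], "grip": [20, 20, 20, 20]}}

```text
time_s: 25.02
tcp_pos: [0.6114, -0.0723, 0.1198]
ee_rot: [[0.871, 0.492, -0.001], [0.492, -0.871, -0.0], [-0.001, -0.0, -1.0]]
wrist_force: [0.2, 0.3, -1.0]
gripper_width: 0.357
gripper_force: 30.0
```

Tip is inside the bar's hole (z ≈ 0.050) without force. Continuing.

>>> {"op": "step_arm", "data": {"linear": [[0, 0, 4], [0, 0, 4], [0, 0, 4], [0, 0, 4], [0, 0, 0]], "delta_rot": [[0, 0, 0], [0, 0, 0], [0, 0, 0], [0, 0, 0], [0, 0, 0]], "grip": [20, 20, 20, 20, 20]}}

```text
time_s: 25.65
tcp_pos: [0.6112, -0.0724, 0.1035]
ee_rot: [[0.871, 0.492, -0.001], [0.492, -0.871, -0.0], [-0.001, -0.001, -1.0]]
wrist_force: [0.1, -0.6, -1.6]
gripper_width: 0.36
gripper_force: 30.0
```

>>> {"op": "step_arm", "data": {"linear": [[0, 0, 4], [0, 0, 4], [0, 0, 4], [0, 0, 4], [0, 0, 0]], "delta_rot": [[0, 0, 0], [0, 0, 0], [0, 0, 0], [0, 0, 0], [0, 0, 0]], "grip": [20, 20, 20, 20, 20]}}

```text
time_s: 26.28
tcp_pos: [0.6113, -0.0723, 0.0875]
ee_rot: [[0.871, 0.492, -0.001], [0.492, -0.871, 0.0], [-0.001, -0.001, -1.0]]
wrist_force: [0.1, -1.2, -1.5]
gripper_width: 0.36
gripper_force: 30.0
```

>>> {"op": "step_arm", "data": {"linear": [[0, 0, 4], [0, 0, 3], [0, 0, 1], [0, 0, 1], [0, 0, 0]], "delta_rot": [[0, 0, 0], [0, 0, 0], [0, 0, 0], [0, 0, 0], [0, 0, 0]], "grip": [20, 20, 20, 20, 20]}}

```text
time_s: 26.9
tcp_pos: [0.6116, -0.0723, 0.0791]
ee_rot: [[0.871, 0.492, -0.0], [0.492, -0.871, -0.0], [-0.0, -0.0, -1.0]]
wrist_force: [0.5, -1.6, -1.4]
gripper_width: 0.361
gripper_force: 30.0
```

>>> {"op": "step_arm", "data": {"linear": [[0, 0, 0.5], [0, 0, 0.5], [0, 0, 0]], "delta_rot": [[0, 0, 0], [0, 0, 0], [0, 0, 0]], "grip": [20, 20, 20]}}

```text
time_s: 27.28
tcp_pos: [0.6116, -0.0724, 0.0784]
ee_rot: [[0.871, 0.492, 0.0], [0.492, -0.871, -0.0], [0.0, 0.0, -1.0]]
wrist_force: [-0.8, -1.3, -0.1]
gripper_width: 0.357
gripper_force: 30.0
```

>>> {"op": "step_arm", "data": {"linear": [[0, 0, 1], [0, 0, 0.5], [0, 0, 0]], "delta_rot": [[0, 0, 0], [0, 0, 0], [0, 0, 0]], "grip": [20, 20, 20]}}

```text
time_s: 27.65
tcp_pos: [0.6117, -0.0724, 0.0783]
ee_rot: [[0.87, 0.492, 0.001], [0.492, -0.87, -0.0], [0.0, 0.001, -1.0]]
wrist_force: [-3.5, 0.8, 6.5]
gripper_width: 0.36
gripper_force: 30.0
```

>>> {"op": "step_arm", "data": {"linear": [[0, 0, 0], [0, 0, 0], [0, 0, 0], [0, 0, 0], [0, 0, -20], [0, 0, -40], [0, 0, -50], [0, 0, -50], [0, 0, 0]], "delta_rot": [[0, 0, 0], [0, 0, 0], [0, 0, 0], [0, 0, 0], [0, 0, 0], [0, 0, 0], [0, 0, 0], [0, 0, 0], [0, 0, 0]], "grip": [60, 60, 60, 60, 60, 60, 60, 60, 60]}}

```text
time_s: 28.78
tcp_pos: [0.6143, -0.0724, 0.2421]
ee_rot: [[0.87, 0.492, 0.011], [0.492, -0.871, 0.0], [0.01, 0.005, -1.0]]
wrist_force: [-0.2, -0.2, -0.2]
gripper_width: 0.691
gripper_force: 0.0
```

```bash
python3 - <<'E'
from h import *
np.set_printoptions(precision=4,suppress=True)
s=sense();print(s['tcp_pos'],s['time_s'],s['gripper_width'],s['wrist_force'])
C={n:cap(n) for n in('scene','side','wrist')}
for n in C: save(C[n],f'end_{n}.png')
for l,z in (('pin_seat',.08),('slide_grip',.098),('bottle_green',0),('bottle_gold',0)):
    rs=[]
    for n in C:
        L=landmark_of(n,l)[:1]
        print(l,n,[(round(x['score'],2),atz(C[n],x['point'],z)) for x in L]); rs+=[ray(C[n],x['point']) for x in L]
    if len(rs)>1: print('  TRI',*tri(rs))
E
```

```text
[ 0.6143 -0.0724  0.2421] 28.775 0.6911138781674313 [-0.24   -0.2395 -0.2382]
pin_seat scene [(0.65, array([ 0.6122, -0.0756,  0.08  ]))]
pin_seat side [(0.83, array([ 0.6102, -0.0749,  0.08  ]))]
pin_seat wrist [(0.9, array([ 0.611 , -0.0753,  0.08  ]))]
  TRI [ 0.6109 -0.0754  0.0797] [np.float64(0.8), np.float64(0.9), np.float64(0.1)]
slide_grip scene [(0.78, array([ 0.4753, -0.1396,  0.098 ]))]
slide_grip side [(0.59, array([ 0.474 , -0.1493,  0.098 ]))]
slide_grip wrist [(0.81, array([ 0.4697, -0.1507,  0.098 ]))]
  TRI [ 0.4716 -0.1469  0.0967] [np.float64(5.0), np.float64(2.9), np.float64(4.3)]
bottle_green scene [(0.56, array([ 0.5087, -0.0413,  0.    ]))]
bottle_green side [(0.89, array([ 0.4935, -0.054 ,  0.    ]))]
bottle_green wrist [(0.87, array([ 0.4995, -0.0456,  0.    ]))]
  TRI [ 0.4958 -0.0462 -0.009 ] [np.float64(1.1), np.float64(0.8), np.float64(0.3)]
bottle_gold scene [(0.72, array([ 0.4982, -0.1303,  0.    ]))]
bottle_gold side [(0.63, array([ 0.5719, -0.1708,  0.    ]))]
bottle_gold wrist [(0.92, array([ 0.5757, -0.1789,  0.    ]))]
  TRI [ 0.5603 -0.1525  0.0138] [np.float64(51.4), np.float64(25.6), np.float64(28.5)]
```

Seat height triangulates to 79.7 mm, so the pin is fully home; the bottles are where they were.

```bash
python3 -c "
from station import finish_job
print(finish_job())"
```

```text
the job is handed in; nothing more can be done
None
```

The job is handed in: the bar is out at about 70 mm with the red line level with the bracket's front edge, the pin is through with its head home (seat measured at 79.7 mm), and nothing was seen to touch the panel or shift the bottles. I viewed 11 pictures, one over the limit of 10, and the first try at the grip closed on top of the block because the fingers measured about 29 mm shorter than the TCP implied.

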